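# Turn a heel pad over against the gluing plate

### The arm

A 6-joint arm with a two-finger parallel gripper is mounted at the origin on the work surface. World frame = base frame: x ahead of the robot, y to its left, z up, the work surface at z = 0. Lengths are in mm, angles in rad, forces in N, time in s.
With the tool pointing down it reaches from about 425 to 950 mm from the base axis. Payload 14.7 kg.
Tool frame: the origin (TCP) lies at the very end of the fingers, on their centre line; the grasp point (between the pads) lies 19 mm behind it; z points along the fingers, y is the line along which they close (so a half turn about z gives the same grasp; the last joint's range is limited). The gripper opens to 85 mm and grips with 20 to 120 N. Pads are 22 mm wide; open, the fingers measure 114 mm over their backs; the gripper's body (76 mm by 85 mm) begins 54 mm behind the grasp point. The pads swing forward as they close: fully open they stand 13 mm farther back than shut.
Start: joints at [1.103, 0.48, 1.596, -0, 1.065, -0.047], TCP at [265.495, 593.3, 231.297] pointing down, gripper open.
Joint ranges: [-2.75, 2.75], [-0.82, 2.05], [0.23, 2.67], [-1.56, 4.7], [0.09, 2.69], [-2.92, 2.92]. Speed limits (rad/s): [1.89, 1.89, 2.39, 3.01, 3.01, 3.01].

### API

Orientations are given as [roll, pitch, yaw] about the fixed x, y, z axes, in that order (R = Rz(yaw) Ry(pitch) Rx(roll)).
In Python, from cell import arm, vision gives the robot as it stands.
- The arm moves only by the tool send_rows, never from a script. Its argument "moves" is a list that holds one entry, the list of rows, each a list of 7 numbers: the shift along the world's x, y, z in m, then the turn, a rotation vector about the world's x, y, z in rad, then the finger opening in m, from 0 to 0.0854. In form: [[[tx, ty, tz, ax, ay, az, jaw], ...]]. A call has 1 to 12 rows; each row is the pose to reach, as a shift and turn from the pose commanded when the call began; what a row does not reach only later rows make up. A row lasts 1/10 s, in which the tool goes at most 50 mm and 8.59 degrees, less where a joint would pass 70% of its speed; a pose out of reach is approached as far as the arm can. A call with a gripper value outside its range is refused whole. The fingers move at their own pace and stop on an object; "force" is the grip in N (left out, the last holds). Time passes only in rows, so rows that repeat a pose let the fingers close. It gives the time, the measured TCP pose, the force, the opening and the grip force at its end, in the units of the state.
- arm.sense(): the state, without advancing time (a new reading comes with each control period).
- vision.capture(name): name is "side" or "top"; returns the picture (400x640x3 uint8, red, green, blue); there is no depth.
- vision.get_calibration(name): a dict with "camera_matrix" (3x3 intrinsics, pixels), "cam_to_world" (4x4, takes a point from camera to world coordinates). Camera axes: x right, y up, looking along -z (the intrinsics and any distortion apply to the point x, -y, -z); pixel columns grow to the right and rows downward; lengths in mm; the calibration is good to about 2 mm. A picture is of the moment at which its call begins. get_calibration takes no time and is no camera call.
- arm.job_done(): hands the job in; it is judged then, once.
The state is a dict: "t": time; "joints": joint angles; "joint_velocities": joint speeds; "joint_efforts": joint torques, N m; "tool_pos": TCP position; "tcp_rot": TCP orientation; "wrist_force": force on the tool from outside, world axes, zero at the start; "wrist_torque": the same for the moment, N m; "gripper_width": finger opening in mm; "grip_force": force on a finger pad.
Only numpy, scipy, OpenCV 4.12 (cv2) and the standard library are available. Lean on these libraries where they do the work, as an engineer would, in place of code of your own. Each camera call takes 0.05 s, during which the arm holds its last target. There are 200 camera calls.

### The job

Turn the heel pad over so that its blue face is up for gluing: push it along the bench against the near edge of the raised aluminium gluing plate until it tips up on that edge and topples over onto the plate, then push it on until it lies flat and wholly on the plate, with no part overhanging the rim. Use only the fingertips: do not pick the pad up or carry it. Leave the can, the tape roll and the weight where they stand.

Things in the scene. Friction and masses are not known exactly. Their poses are not given: they have to be found in the camera images.
- pad: Rigid square-sided slab 70 (its x) x 60 (y) x 12 mm (z), 35-70 g, upper half cream, lower half blue. It starts flat on the bench, cream face up, its x axis within 20 degrees of the plate's x. Origin: centre of the blue face (the underside at the start); z points out of the cream face, so once turned over z points down and the origin is on top.
- pad_c0 (a point): Corner of the pad at its x = -35 mm, y = -30 mm, at half the thickness (z = 6 mm).
- pad_c1 (a point): Corner of the pad at its x = -35 mm, y = 30 mm, at half the thickness (z = 6 mm).
- pad_c2 (a point): Corner of the pad at its x = 35 mm, y = -30 mm, at half the thickness (z = 6 mm).
- pad_c3 (a point): Corner of the pad at its x = 35 mm, y = 30 mm, at half the thickness (z = 6 mm).
- plate: Aluminium gluing plate fixed to the bench, 160 (its x) x 200 (y) mm, 10 mm high, bare flat top, blue lines near its sides. Origin: centre of the underside, at bench height. Its x axis points away from the robot; the near edge, a square 10 mm step up from the bench, is at x = -80 mm. The pad starts on the bench in front of that edge.
- adhesive: Red closed can with a paper label, 64 mm diameter, 85 mm high, loose. Origin: centre of the underside.
- tape: White ring-shaped tape roll lying flat, 90 mm outer diameter, 25 mm high, loose. Origin: centre of the underside.
- weight: Dark steel weight 50 x 50 x 40 mm with a brass knob on top (24 mm diameter, 60 mm high overall), 0.7 kg, loose. Origin: centre of the underside.
Mind the look-alikes: they are no part of the job. What is meant by the pad is not black or yellow, and is the larger of those in its own colour.

How it is judged (in metres and radians):
On the way, in this order (a step that is already met when the one before it is completed fails the run):
1. the pad stands tipped up on the near edge of the plate (45 to 125 degrees), its lower edge still down at the step (angle between pad's own z axis and vertical between 0.8 and 2.2 rad and contact force between pad and plate above 0.02 N and x of pad in the frame of plate between -0.14 and -0.04 m and height (world z) of any of pad_c0, pad_c1, pad_c2, pad_c3 below 0.022 m), for 0.03 s.
2. the pad lies turned over on the plate, blue face up (angle between pad's own z axis and vertical above 3.04 rad and height (world z) of pad between 0.019 and 0.025 m and contact force between pad and plate above 0.05 N), for 0.1 s.
At the end, for the whole second after the job is handed in: The pad lies at rest, blue face up and flat (within 6 degrees) on top of the plate, all four corners within the plate's outline (2 mm tolerance) (angle between pad's own z axis and vertical above 3.04 rad and height (world z) of pad between 0.019 and 0.025 m and x of pad_c0 in the frame of plate between -0.082 and 0.082 m and x of pad_c1 in the frame of plate between -0.082 and 0.082 m and x of pad_c2 in the frame of plate between -0.082 and 0.082 m and x of pad_c3 in the frame of plate between -0.082 and 0.082 m and y of pad_c0 in the frame of plate between -0.102 and 0.102 m and y of pad_c1 in the frame of plate between -0.102 and 0.102 m and y of pad_c2 in the frame of plate between -0.102 and 0.102 m and y of pad_c3 in the frame of plate between -0.102 and 0.102 m and linear speed of pad below 0.01 m/s and angular speed of pad below 0.1 rad/s); the robot touches nothing.
It fails at once if the pad is lifted or carried: all four corners more than 30 mm above the bench, or its middle higher than tipping it up on an edge would bring it (50 mm) (height (world z) of each of pad_c0, pad_c1, pad_c2, pad_c3 above 0.03 m or height (world z) of pad above 0.05 m).
It fails at once if the can is moved more than 15 mm or tipped (distance of adhesive from where it was at the start of the episode above 0.015 m or angle between adhesive's own z axis and vertical above 0.3 rad).
It fails at once if the tape roll is moved more than 15 mm or tipped (distance of tape from where it was at the start of the episode above 0.015 m or angle between tape's own z axis and vertical above 0.3 rad).
It fails at once if the weight is moved more than 15 mm or tipped (distance of weight from where it was at the start of the episode above 0.015 m or angle between weight's own z axis and vertical above 0.3 rad).
It also fails if it takes over 45 s, if anything falls off the work surface, if the arm or the gripper's body presses on something with over 40 N, if the wrist force passes 120 N, or if a joint passes its speed limit or range.

## Working session

There is one attempt and no reset: what is moved stays moved. The work goes in short steps, Python scripts to look and compute and a tool call to move; the robot and the scene stay as the last step left them, time stands still between calls to the robot, and variables do not carry over. Pictures are saved under pics/ and viewed, at most 10 in all, crops included, and the job is handed in when it is done.

Besides the shell and the picture viewer there is one more tool, called as name(argument=value, ...), one argument or row to a line, values as JSON. send_rows: Moves the arm, as the interface text tells. Its arguments: {"type":"object","properties":{"moves":{"type":"array"},"force":{"type":"number"}},"required":["moves"]}

```bash
ls; mkdir -p pics; python3 - <<'E'
from cell import arm, vision
import cv2,numpy as np
for n in("top","side"):
    im=vision.capture(n); cv2.imwrite(f"pics/{n}0.png",im[:,:,::-1]); c=vision.get_calibration(n)
    print(n,np.round(c["camera_matrix"],1).tolist(),np.round(c["cam_to_world"],3).tolist(),[k for k in c])
s=arm.sense();print(s)
E
```

```text
pics
top [[472.1, 0.0, 322.7], [0.0, 472.1, 198.3], [0.0, 0.0, 1.0]] [[-0.023, 0.998, -0.062, 480.135], [-1.0, -0.022, 0.01, 46.44], [0.008, 0.062, 0.998, 1065.616], [0.0, 0.0, 0.0, 1.0]] ['camera_matrix', 'cam_to_world']
side [[396.6, 0.0, 315.1], [0.0, 396.6, 197.7], [0.0, 0.0, 1.0]] [[-0.979, 0.138, -0.148, 408.383], [-0.203, -0.658, 0.725, 705.489], [0.002, 0.74, 0.673, 669.195], [0.0, 0.0, 0.0, 1.0]] ['camera_matrix', 'cam_to_world']
{'t': 0.1, 'joints': array([ 1.10334908e+00,  4.80768583e-01,  1.59681799e+00, -2.21650603e-05,
        1.06508789e+00, -4.66329815e-02]), 'joint_velocities': array([-2.08821176e-03, -1.43374565e-03, -2.07520880e-04, -8.74342961e-05,
       -6.75310919e-04, -4.59271456e-04]), 'joint_efforts': array([ 5.47687960e-04, -9.52263594e+01, -4.31054127e+01,  1.05714857e-04,
        5.35369574e-03, -1.62565215e-05]), 'tool_pos': array([265.36765997, 592.95816508, 230.73425892]), 'tcp_rot': array([-3.14051113e+00, -3.10712992e-05,  2.72078911e+00]), 'wrist_force': array([-0.28814365,  0.38940717,  0.3932846 ]), 'wrist_torque': array([ 0.01669882, -0.00015271, -0.04920563]), 'grip_force': 0.0, 'gripper_width': 85.21183187703531}
```

View pics/top0.png

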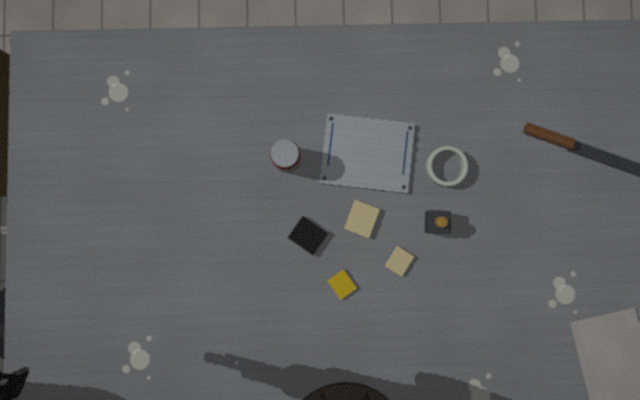

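View pics/side0.png

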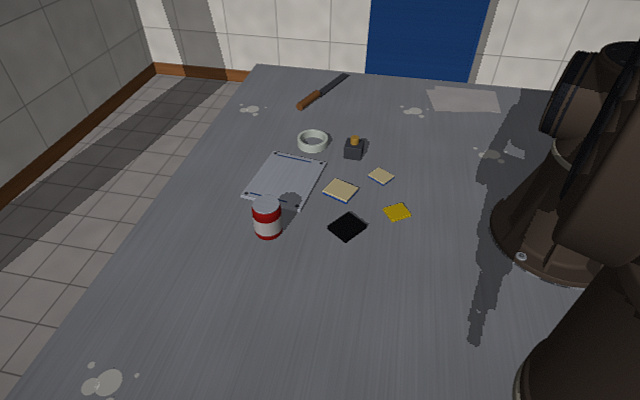

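The candidates in the top image are cream (363,219), smaller cream (400,261), black (308,236) and yellow (342,284). The large cream slab at (363,219) fits, because it is the larger of the two cream ones. Next I'll measure it and check it in a crop.

```bash
cat > h.py <<'E'
import cv2,numpy as np
from cell import arm,vision
def rays(n,px):
    c=vision.get_calibration(n);K=c["camera_matrix"];T=np.array(c["cam_to_world"])
    p=np.atleast_2d(np.array(px,float));d=np.c_[(p[:,0]-K[0][2])/K[0][0],-(p[:,1]-K[1][2])/K[1][1],-np.ones(len(p))]
    return T[:3,3],d@T[:3,:3].T
def onplane(n,px,z):
    o,d=rays(n,px);return o+d*((z-o[2])/d[:,2])[:,None]
def tri(a,b):
    (o1,d1),(o2,d2)=rays("top",[a]),rays("side",[b]);A=np.c_[d1[0],-d2[0]]
    s=np.linalg.lstsq(A,o2-o1,rcond=None)[0];p,q=o1+s[0]*d1[0],o2+s[1]*d2[0];return (p+q)/2,np.linalg.norm(p-q)
def boxes(mask,amin=80):
    cs,_=cv2.findContours(mask.astype(np.uint8),cv2.RETR_EXTERNAL,cv2.CHAIN_APPROX_NONE)
    return [(cv2.contourArea(c),c) for c in cs if cv2.contourArea(c)>amin]
def quad(c):
    for e in np.linspace(.02,.12,30):
        q=cv2.approxPolyDP(cv2.convexHull(c),e*cv2.arcLength(c,True),True)
        if len(q)==4:return q[:,0,:]
    return cv2.boxPoints(cv2.minAreaRect(c))
E
python3 - <<'E'
from h import *
for n in("top","side"):
    im=cv2.imread(f"pics/{n}0.png");hsv=cv2.cvtColor(im,cv2.COLOR_BGR2HSV)
    m=cv2.inRange(hsv,(15,40,130),(35,130,255))
    for a,c in boxes(m):
        q=quad(c);print(n,"cream",a,q.tolist(),np.round(onplane(n,q,12),0)[:,:2].tolist())
x=cv2.imread("pics/top0.png")[90:310,250:490];cv2.imwrite("pics/crop.png",cv2.resize(x,None,fx=2.7,fy=2.7,interpolation=cv2.INTER_CUBIC))
y=cv2.imread("pics/side0.png")[120:250,230:430];cv2.imwrite("pics/crop2.png",cv2.resize(y,None,fx=4,fy=4,interpolation=cv2.INTER_CUBIC))
im=cv2.imread("pics/top0.png");g=cv2.cvtColor(im,cv2.COLOR_BGR2GRAY)
m=np.zeros_like(g);m[105:200,312:422]=(g[105:200,312:422]>125)
for a,c in boxes(m,2000):
    q=cv2.boxPoints(cv2.minAreaRect(c));print("plate",a,q.tolist(),quad(c).tolist(),np.round(onplane("top",q,10),1)[:,:2].tolist())
for nm,p,z in(("weight",(438,222),40),("tape",(447,166),25),("can",(285,153),85)):print(nm,onplane("top",[p],z).round(0))
E
```

```text
top cream 427.5 [[412, 256], [401, 275], [385, 265], [397, 246]] [[413.0, -159.0], [372.0, -133.0], [394.0, -99.0], [436.0, -127.0]]
top cream 759.0 [[355, 200], [378, 209], [368, 237], [345, 228]] [[540.0, -36.0], [519.0, -87.0], [457.0, -63.0], [478.0, -12.0]]
side cream 412.5 [[322, 191], [335, 178], [357, 187], [346, 201]] [[541.0, -31.0], [518.0, -88.0], [457.0, -64.0], [477.0, -6.0]]
side cream 197.5 [[393, 176], [382, 183], [368, 174], [378, 167]] [[370.0, -127.0], [396.0, -93.0], [435.0, -122.0], [412.0, -158.0]]
plate 3481.0 [[326.5243835449219, 182.28050231933594], [334.0975646972656, 114.12196350097656], [413.4512023925781, 122.93904113769531], [405.8780212402344, 191.0975799560547]] [[400, 190], [330, 182], [334, 115], [405, 128]] [[581.7, 26.7], [736.4, 5.9], [712.4, -173.4], [557.9, -151.0]]
weight [[ 487. -213.   40.]]
tape [[ 611. -242.   25.]]
can [[638. 114.  85.]]
```

View pics/crop.png

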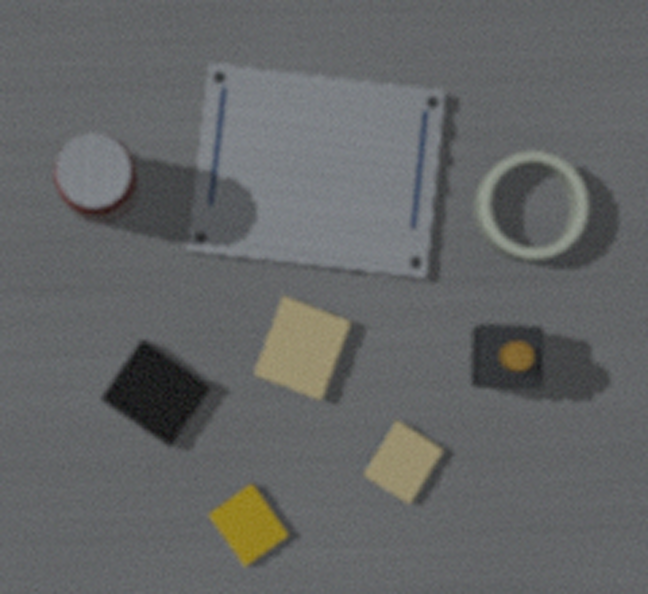

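View pics/crop2.png

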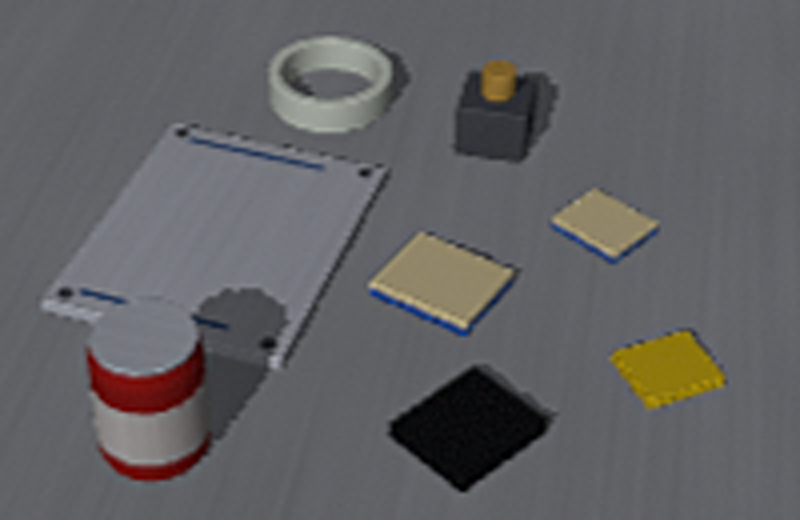

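The crop confirms it: the larger cream slab with blue sides is the pad, and all four look-alikes are clear of it. Now I'll work out the plate frame from the crop corners, along with the approach pose.

```bash
python3 - <<'E'
from h import *
q=np.array([[327.4,114.1],[415.2,124.1],[409.3,192.6],[320,182.2]])
P=onplane("top",q,10)[:,:2];print(P.round(1).tolist())
s=np.array([[43,304],[175,125],[388,168],[282,366]])/4+[230,120]
S=onplane("side",s,10)[:,:2];print("side",S.round(1).tolist())
e=P[3]-P[2];f=P[0]-P[1];yaw=np.arctan2(*( -(e+f))[[0,1]]) if 0 else np.arctan2(-(e+f)[0],(e+f)[1])
ex=np.array([np.cos(yaw),np.sin(yaw)]);ey=np.array([-ex[1],ex[0]])
c=P.mean(0);print("yaw",np.degrees(yaw),"c",c,[((p-c)@ex).round(1).tolist() for p in P],[((p-c)@ey).round(1).tolist() for p in P])
pc=np.array([498.5,-49]);print("pad in plate",(pc-c)@ex,(pc-c)@ey, "needturn",np.degrees(yaw)+180-np.degrees(arm.sense()["tcp_rot"][2]))
for u in(-175,-165,-115,-80):
    print(u,(c+u*ex+((pc-c)@ey)*ey).round(1))
E
```

```text
[[736.7, 21.1], [709.6, -177.3], [554.3, -158.6], [582.2, 41.4]]
side [[735.3, 27.0], [707.9, -172.3], [551.1, -153.9], [577.7, 50.2]]
yaw -7.8576363038622015 c [645.72304501 -68.34394074] [77.9, 78.2, -78.2, -77.9] [101.1, -99.2, -101.9, 100.0]
pad in plate -148.48529243388236 -0.9648605590818654 needturn 16.252630490807803
-175 [472.2 -45.4]
-165 [482.1 -46.7]
-115 [531.7 -53.6]
-80 [566.3 -58.4]
```

send_rows(
  moves=[
    [[0.21, -0.39, 0, 0, 0, 0.284, 0.025], [0.21, -0.39, 0, 0, 0, 0.284, 0.025], [0.21, -0.39, 0, 0, 0, 0.284, 0.025], [0.21, -0.39, 0, 0, 0, 0.284, 0.025], [0.21, -0.39, 0, 0, 0, 0.284, 0.025], [0.21, -0.39, 0, 0, 0, 0.284, 0.025], [0.21, -0.39, 0, 0, 0, 0.284, 0.025], [0.21, -0.39, 0, 0, 0, 0.284, 0.025], [0.21, -0.39, 0, 0, 0, 0.284, 0.025], [0.21, -0.39, 0, 0, 0, 0.284, 0.025], [0.21, -0.39, 0, 0, 0, 0.284, 0.025], [0.21, -0.39, 0, 0, 0, 0.284, 0.025]],
  ],
)

```text
t: 1.3
tool_pos: [475.1, 203.8, 231.1]
tcp_rot: [-3.142, -0.001, 3.005]
wrist_force: [-0.8, -0.7, 0.2]
gripper_width: 25.0
grip_force: 0.0
```

send_rows(
  moves=[
    [[-0.042, -0.242, -0.1, 0, 0, 0, 0.025], [-0.042, -0.242, -0.1, 0, 0, 0, 0.025], [-0.042, -0.242, -0.1, 0, 0, 0, 0.025], [-0.042, -0.242, -0.1, 0, 0, 0, 0.025], [-0.042, -0.242, -0.1, 0, 0, 0, 0.025], [-0.042, -0.242, -0.1, 0, 0, 0, 0.025], [-0.042, -0.242, -0.1, 0, 0, 0, 0.025], [-0.042, -0.242, -0.2, 0, 0, 0, 0.025], [-0.042, -0.242, -0.2, 0, 0, 0, 0.025], [-0.042, -0.242, -0.215, 0, 0, 0, 0.025], [-0.042, -0.242, -0.215, 0, 0, 0, 0.025]],
  ],
)

```text
t: 2.4
tool_pos: [432.5, -36.9, 14.6]
tcp_rot: [3.141, -0.004, 3.007]
wrist_force: [-0.3, -0.2, 0.2]
gripper_width: 25.0
grip_force: 0.0
```

```bash
python3 - <<'E'
from h import *
s=vision.capture("side");cv2.imwrite("pics/side1.png",cv2.resize(s[120:270,230:450,::-1],None,fx=3.6,fy=3.6,interpolation=cv2.INTER_CUBIC))
print(arm.sense()["tool_pos"])
E
```

```text
[433.25665483 -37.21435751  15.89395884]
```

View pics/side1.png

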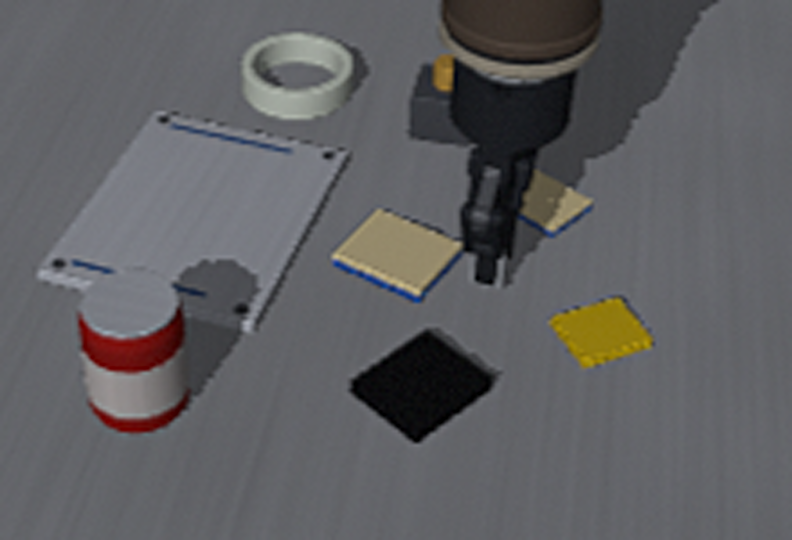

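The fingers (tip at about 490,280 in the crop) stand behind the pad (rear corner at about 460,243) and clear of everything else. Next I'll lower them to feel for the bench.

send_rows(
  moves=[
    [[0, -0.001, -0.006, 0, 0, 0, 0.025], [0, -0.001, -0.009, 0, 0, 0, 0.025], [0, -0.001, -0.011, 0, 0, 0, 0.025], [0, -0.001, -0.013, 0, 0, 0, 0.025], [0, -0.001, -0.013, 0, 0, 0, 0.025]],
  ],
)

```text
t: 2.95
tool_pos: [433.6, -39.7, 3.4]
tcp_rot: [-3.142, 0.0, 3.005]
wrist_force: [1.1, 0.4, -0.7]
gripper_width: 24.9
grip_force: 0.0
```

send_rows(
  moves=[
    [[0.004, -0.0005, 0, 0, 0, 0, 0.025], [0.008, -0.001, 0, 0, 0, 0, 0.025], [0.012, -0.0015, 0, 0, 0, 0, 0.025], [0.016, -0.002, 0, 0, 0, 0, 0.025], [0.02, -0.0025, 0, 0, 0, 0, 0.025], [0.024, -0.003, 0, 0, 0, 0, 0.025], [0.028, -0.0037, 0, 0, 0, 0, 0.025], [0.032, -0.0043, 0, 0, 0, 0, 0.025], [0.036, -0.005, 0, 0, 0, 0, 0.025], [0.039, -0.0054, 0, 0, 0, 0, 0.025], [0.042, -0.0058, 0, 0, 0, 0, 0.025], [0.044, -0.006, 0, 0, 0, 0, 0.025]],
  ],
)

```text
t: 4.15
tool_pos: [477.8, -45.7, 3.3]
tcp_rot: [-3.142, 0.0, 3.005]
wrist_force: [0.2, 0.4, 0.2]
gripper_width: 25.3
grip_force: 0.2
```

```bash
cat >> h.py <<'E'
def look(tag,view=False):
    for n in("top","side"):
        im=vision.capture(n)[:,:,::-1].copy();cv2.imwrite(f"pics/{n}_{tag}.png",im)
        hsv=cv2.cvtColor(im,cv2.COLOR_BGR2HSV)
        for nm,m in(("cream",cv2.inRange(hsv,(15,40,60),(35,130,255))),("blue",cv2.inRange(hsv,(105,120,40),(125,255,255)))):
            m[:, :250]=0;m[:105]=0;m[260:]=0;m[:,450:]=0
            for a,c in boxes(m,60):
                x,y,w,h=cv2.boundingRect(c)
                q=quad(c);print(n,nm,a,q.tolist(),onplane(n,q,12)[:,:2].round(0).tolist())
    s=arm.sense();print(s["tool_pos"].round(1),s["wrist_force"].round(2))
E
python3 -c "from h import *;look('a')"
```

```text
top cream 176.0 [[378, 202], [405, 202], [423, 223], [412, 226]] [[535.0, -87.0], [533.0, -148.0], [485.0, -186.0], [479.0, -162.0]]
side cream 394.5 [[321, 179], [338, 183], [339, 200], [313, 194]] [[553.0, -76.0], [507.0, -70.0], [494.0, -6.0], [561.0, -15.0]]
side cream 211.0 [[368, 174], [379, 167], [393, 176], [382, 183]] [[435.0, -122.0], [410.0, -158.0], [370.0, -127.0], [396.0, -93.0]]
[477.8 -45.7   3.3] [-1.06 -0.78 -0.18]
```

send_rows(
  moves=[
    [[0.002, -0.0003, 0, 0, 0, 0, 0.025], [0.004, -0.0005, 0, 0, 0, 0, 0.025], [0.006, -0.0008, 0, 0, 0, 0, 0.025], [0.007, -0.001, 0, 0, 0, 0, 0.025], [0.008, -0.0011, 0, 0, 0, 0, 0.025]],
  ],
)

```text
t: 4.75
tool_pos: [485.6, -46.8, 3.3]
tcp_rot: [-3.142, -0.0, 3.005]
wrist_force: [1.3, -0.8, -0.8]
gripper_width: 24.8
grip_force: 0.2
```

send_rows(
  moves=[
    [[0.001, -0.0001, 0, 0, 0, 0, 0.025], [0.002, -0.0003, 0, 0, 0, 0, 0.025], [0.002, -0.0003, 0, 0, 0, 0, 0.025]],
  ],
)

```text
t: 5.05
tool_pos: [487.1, -47.0, 3.2]
tcp_rot: [3.142, -0.001, 3.005]
wrist_force: [-2.1, 1.1, 1.4]
gripper_width: 25.2
grip_force: 1.4
```

send_rows(
  moves=[
    [[0.001, -0.0001, 0, 0, 0, 0, 0.025], [0.002, -0.0003, 0, 0, 0, 0, 0.025], [0.002, -0.0003, 0, 0, 0, 0, 0.025]],
  ],
)

```text
t: 5.35
tool_pos: [487.2, -47.0, 3.0]
tcp_rot: [3.142, -0.004, 3.005]
wrist_force: [-9.9, 2.4, 6.4]
gripper_width: 25.4
grip_force: 5.3
```

The pad is seated against the step: the finger stopped at x = 487.2 with about 10 N. Now I'll lift its rear edge by friction along the tipping arc.

send_rows(
  moves=[
    [[0, 0, 0.002, 0, 0, 0, 0.025], [0, 0, 0.004, 0, 0, 0, 0.025], [0, 0, 0.006, 0, 0, 0, 0.025], [0, 0, 0.008, 0, 0, 0, 0.025], [0, 0, 0.01, 0, 0, 0, 0.025], [0, 0, 0.012, 0, 0, 0, 0.025], [0, 0, 0.012, 0, 0, 0, 0.025]],
  ],
)

```text
t: 6.05
tool_pos: [487.9, -47.2, 15.2]
tcp_rot: [3.142, -0.003, 3.005]
wrist_force: [-7.9, 0.6, 0.1]
gripper_width: 25.1
grip_force: 3.5
```

```bash
python3 - <<'E'
from h import *
look('b')
s=cv2.imread("pics/side_b.png");cv2.imwrite("pics/side_b2.png",cv2.resize(s[130:230,270:420],None,fx=5,fy=5,interpolation=cv2.INTER_CUBIC))
E
```

```text
top cream 236.0 [[378.88232421875, 200.52938842773438], [391.323486328125, 179.79409790039062], [435.14703369140625, 206.08822631835938], [422.70587158203125, 226.82351684570312]] [[538.0, -89.0], [584.0, -119.0], [523.0, -215.0], [477.0, -186.0]]
side cream 363.0 [[309, 193], [318, 178], [338, 184], [336, 195]] [[572.0, -16.0], [561.0, -79.0], [506.0, -66.0], [504.0, -23.0]]
side cream 210.0 [[368, 174], [379, 167], [393, 176], [382, 183]] [[435.0, -122.0], [410.0, -158.0], [370.0, -127.0], [396.0, -93.0]]
[487.9 -47.2  15. ] [-5.74  0.86  1.61]
```

View pics/side_b2.png

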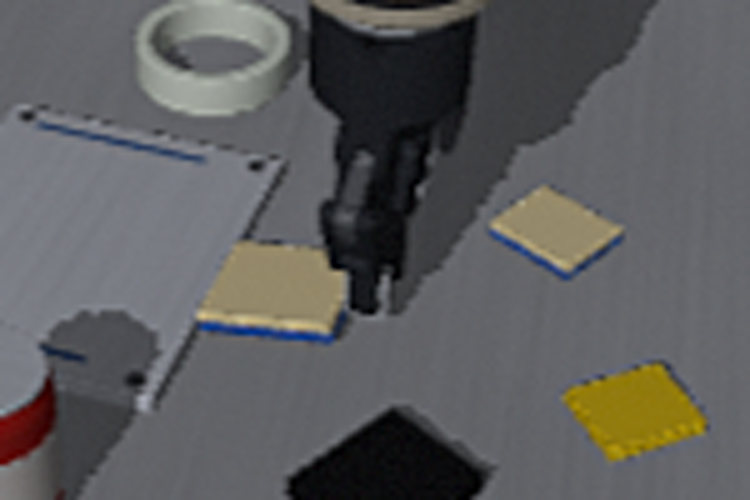

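```bash
cat >> h.py <<'E'
def proj(n,X):
    c=vision.get_calibration(n);K=np.array(c["camera_matrix"]);T=np.linalg.inv(np.array(c["cam_to_world"]))
    p=np.atleast_2d(X)@T[:3,:3].T+T[:3,3];return np.c_[K[0,2]+K[0,0]*p[:,0]/-p[:,2],K[1,2]-K[1,1]*p[:,1]/-p[:,2]]
E
python3 - <<'E'
from h import *
yaw=np.radians(-7.86);ex=np.array([np.cos(yaw),np.sin(yaw),0]);ey=np.array([-ex[1],ex[0],0])
F=onplane("side",[[310,193.6]],12)[0];print(F)
for t in(0,5,10,15):
    a=np.radians(t);F=onplane("side",[[310,193.6]],12*np.cos(a))[0]
    R=F-70*np.cos(a)*ex+[0,0,70*np.sin(a)];print(t,proj("side",R).round(1),proj("side",R-12*np.array([*(np.sin(a)*ex[:2]),np.cos(a)])).round(1))
E
```

```text
[568.63912934 -14.80760133  12.        ]
0 [[336.9 200. ]] [[336.7 203.6]]
5 [[336.9 198.1]] [[337.1 201.8]]
10 [[336.6 196.2]] [[337.3 200. ]]
15 [[336.2 194.3]] [[337.2 198.1]]
```

The projected rear corner gives a tilt of about 10°, so there is no slip. I'll continue along the arc.

send_rows(
  moves=[
    [[0.0003, 0, 0.003, 0, 0, 0, 0.025], [0.0009, -0.0001, 0.006, 0, 0, 0, 0.025], [0.0014, -0.0002, 0.009, 0, 0, 0, 0.025], [0.002, -0.0003, 0.0117, 0, 0, 0, 0.025], [0.0028, -0.0004, 0.0145, 0, 0, 0, 0.025], [0.0038, -0.0005, 0.0172, 0, 0, 0, 0.025], [0.0047, -0.0006, 0.02, 0, 0, 0, 0.025], [0.0056, -0.0008, 0.0225, 0, 0, 0, 0.025]],
  ],
)

```text
t: 6.95
tool_pos: [494.6, -48.1, 37.8]
tcp_rot: [-3.142, -0.001, 3.005]
wrist_force: [-4.0, -0.5, 1.0]
gripper_width: 24.9
grip_force: 2.4
```

```bash
python3 - <<'E'
from h import *
look('c')
s=cv2.imread("pics/side_c.png");cv2.imwrite("pics/side_c2.png",cv2.resize(s[130:230,270:420],None,fx=5,fy=5,interpolation=cv2.INTER_CUBIC))
E
```

```text
top cream 72.0 [[412, 193], [429, 196], [427, 218], [417, 215]] [[553.0, -164.0], [546.0, -202.0], [496.0, -196.0], [504.0, -174.0]]
top cream 79.5 [[388, 192], [395, 189], [404, 203], [392, 204]] [[557.0, -110.0], [563.0, -126.0], [531.0, -146.0], [529.0, -119.0]]
side cream 280.5 [[336, 176], [333, 188], [309, 192], [319, 177]] [[517.0, -97.0], [516.0, -48.0], [572.0, -20.0], [559.0, -83.0]]
side cream 210.0 [[368, 174], [379, 167], [393, 176], [382, 183]] [[435.0, -122.0], [410.0, -158.0], [370.0, -127.0], [396.0, -93.0]]
[494.7 -48.1  38. ] [-6.03  1.21  2.17]
```

View pics/side_c2.png

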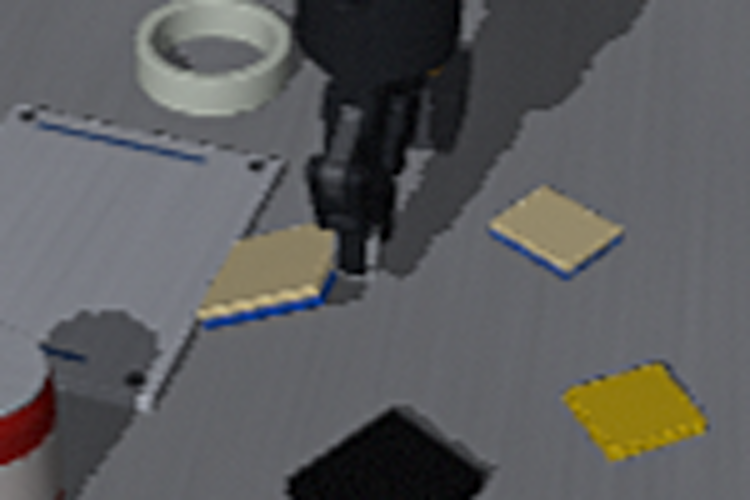

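The picture shows the pad tilted about 30°, its front edge at the step (200,320 in the crop) and its rear carried on the fingertip. I'll go on to about 60°.

send_rows(
  moves=[
    [[0.0013, -0.0002, 0.0025, 0, 0, 0, 0.025], [0.0027, -0.0004, 0.005, 0, 0, 0, 0.025], [0.0043, -0.0006, 0.0075, 0, 0, 0, 0.025], [0.006, -0.0008, 0.0097, 0, 0, 0, 0.025], [0.0078, -0.0011, 0.012, 0, 0, 0, 0.025], [0.0097, -0.0013, 0.014, 0, 0, 0, 0.025], [0.0117, -0.0016, 0.016, 0, 0, 0, 0.025], [0.0138, -0.0019, 0.018, 0, 0, 0, 0.025], [0.016, -0.0022, 0.0197, 0, 0, 0, 0.025], [0.0182, -0.0025, 0.0214, 0, 0, 0, 0.025], [0.0205, -0.0028, 0.023, 0, 0, 0, 0.025], [0.023, -0.0032, 0.0245, 0, 0, 0, 0.025]],
  ],
)

```text
t: 8.25
tool_pos: [514.9, -51.0, 62.5]
tcp_rot: [-3.142, -0.006, 3.005]
wrist_force: [-23.2, -0.1, 27.9]
gripper_width: 24.9
grip_force: 17.9
```

```bash
python3 - <<'E'
from h import *
look('d')
s=cv2.imread("pics/side_d.png");cv2.imwrite("pics/side_d2.png",cv2.resize(s[130:230,270:420],None,fx=5,fy=5,interpolation=cv2.INTER_CUBIC))
E
```

```text
top cream 435.5 [[379.7702941894531, 181.12161254882812], [398.6892395019531, 154.6351318359375], [449.7702941894531, 191.12161254882812], [430.8513488769531, 217.60809326171875]] [[581.0, -93.0], [640.0, -137.0], [555.0, -249.0], [497.0, -204.0]]
side cream 125.0 [[327, 168], [325, 179], [310, 193], [316, 179]] [[546.0, -125.0], [543.0, -79.0], [569.0, -17.0], [565.0, -74.0]]
side cream 210.0 [[368, 174], [379, 167], [393, 176], [382, 183]] [[435.0, -122.0], [410.0, -158.0], [370.0, -127.0], [396.0, -93.0]]
[515.1 -51.   62.6] [-21.57  -0.42  25.51]
```

View pics/side_d2.png

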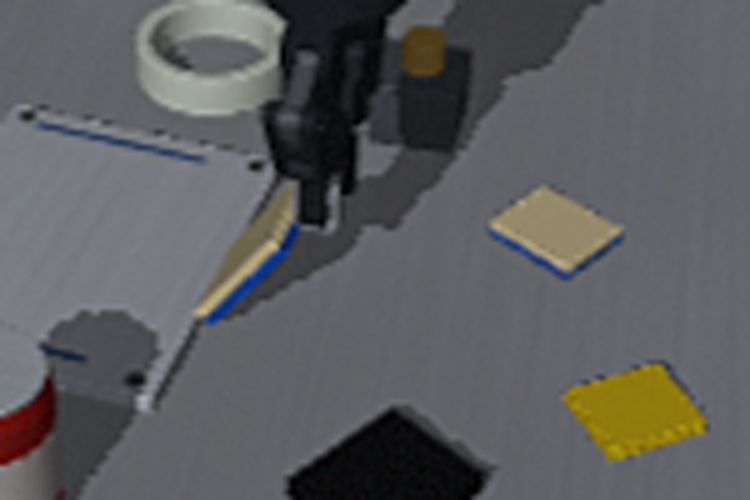

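The tilt is now about 55–60° and the pad is squeezed rather hard (about 34 N). I'll ease off while carrying on to nearly upright.

send_rows(
  moves=[
    [[-0.0008, 0.0001, 0.0025, 0, 0, 0, 0.025], [0.0015, -0.0002, 0.0038, 0, 0, 0, 0.025], [0.004, -0.0006, 0.0052, 0, 0, 0, 0.025], [0.0067, -0.001, 0.0062, 0, 0, 0, 0.025], [0.0093, -0.0013, 0.0072, 0, 0, 0, 0.025], [0.012, -0.0017, 0.008, 0, 0, 0, 0.025], [0.0147, -0.002, 0.0088, 0, 0, 0, 0.025], [0.0177, -0.0025, 0.0095, 0, 0, 0, 0.025], [0.0207, -0.0029, 0.01, 0, 0, 0, 0.025]],
  ],
)

```text
t: 9.25
tool_pos: [537.8, -54.3, 74.7]
tcp_rot: [-3.141, -0.001, 3.005]
wrist_force: [-27.1, 0.0, 75.2]
gripper_width: 25.4
grip_force: 39.4
```

```bash
python3 - <<'E'
from h import *
look('e')
s=cv2.imread("pics/side_e.png");cv2.imwrite("pics/side_e2.png",cv2.resize(s[130:230,270:420],None,fx=5,fy=5,interpolation=cv2.INTER_CUBIC))
E
```

```text
top cream 87.5 [[394, 244], [376, 250], [372, 241], [383, 237]] [[440.0, -120.0], [428.0, -80.0], [448.0, -71.0], [456.0, -96.0]]
top cream 147.5 [[336, 233], [360, 251], [360, 259], [336, 254]] [[468.0, 8.0], [427.0, -44.0], [409.0, -44.0], [421.0, 9.0]]
top cream 667.5 [[436, 202], [401, 176], [415, 152], [441, 163]] [[532.0, -217.0], [592.0, -141.0], [646.0, -174.0], [619.0, -232.0]]
top cream 154.5 [[408, 156], [396, 175], [379, 158], [395, 149]] [[637.0, -158.0], [594.0, -130.0], [634.0, -93.0], [653.0, -129.0]]
side cream 211.0 [[368, 174], [379, 167], [393, 176], [382, 183]] [[435.0, -122.0], [410.0, -158.0], [370.0, -127.0], [396.0, -93.0]]
side blue 81.5 [[310.93780517578125, 192.98341369628906], [317.51043701171875, 168.3361053466797], [322.6763916015625, 169.7136993408203], [316.103759765625, 194.3610076904297]] [[567.0, -18.0], [571.0, -118.0], [556.0, -115.0], [553.0, -15.0]]
[539.1 -54.5  75.2] [-22.54   0.54  68.35]
```

View pics/side_e2.png

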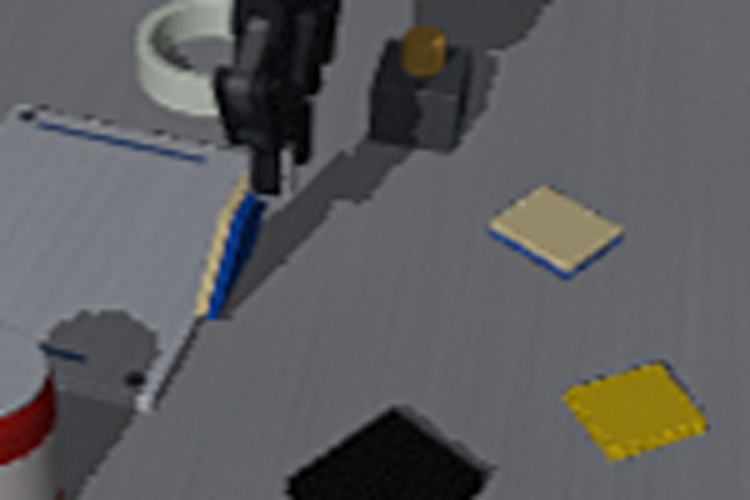

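The pad is near 80° but pressed at about 70 N, so I'll relieve it upward while moving on.

send_rows(
  moves=[
    [[0.001, -0.0001, 0.002, 0, 0, 0, 0.025], [0.003, -0.0004, 0.0035, 0, 0, 0, 0.025], [0.005, -0.0007, 0.0042, 0, 0, 0, 0.025], [0.007, -0.001, 0.0045, 0, 0, 0, 0.025]],
  ],
)

```text
t: 9.75
tool_pos: [547.5, -55.6, 78.4]
tcp_rot: [-3.142, 0.003, 3.005]
wrist_force: [-6.3, -0.5, 28.4]
gripper_width: 25.2
grip_force: 14.2
```

```bash
python3 - <<'E'
from h import *
look('f')
E
```

```text
top cream 276.0 [[352, 232], [361, 259], [340, 259], [336, 241]] [[469.0, -27.0], [409.0, -46.0], [410.0, 1.0], [450.0, 9.0]]
top cream 497.0 [[412, 144], [441, 151], [436, 197], [398, 166]] [[664.0, -168.0], [647.0, -233.0], [543.0, -218.0], [615.0, -135.0]]
side cream 210.0 [[368, 174], [379, 167], [393, 176], [382, 183]] [[435.0, -122.0], [410.0, -158.0], [370.0, -127.0], [396.0, -93.0]]
side blue 131.5 [[316, 167], [320, 169], [320, 179], [311, 193]] [[576.0, -123.0], [563.0, -117.0], [555.0, -76.0], [567.0, -18.0]]
[548.  -55.6  78.5] [-4.87  1.52 27.87]
```

```bash
cat >> h.py <<'E'
yaw=np.radians(-7.86);ex=np.array([np.cos(yaw),np.sin(yaw),0]);ey=np.array([-ex[1],ex[0],0]);C=np.array([645.7,-68.3,0])
def onside(px,v):
    o,d=rays("side",px);X=o+d*(((v-(o-C)@ey)/(d@ey))[:,None]);return np.c_[(X-C)@ex,X[:,2]].round(1)
def tiltinfo(tag,v=32):
    im=cv2.imread(f"pics/side_{tag}.png");hsv=cv2.cvtColor(im,cv2.COLOR_BGR2HSV)
    for nm,m in(("blue",cv2.inRange(hsv,(105,120,40),(125,255,255))),("cream",cv2.inRange(hsv,(12,30,60),(38,140,255)))):
        m[:,:295]=0;m[:,345:]=0;m[:155]=0;m[205:]=0
        for y in range(160,204,3):
            xs=np.where(m[y])[0]
            if len(xs):print(nm,y,xs.min(),xs.max(),onside([[xs.min(),y],[xs.max(),y]],v).tolist())
E
python3 - <<'E'
from h import *
for t,p in(("a",[[313,194],[339,200]]),("c",[[310.5,193.6],[314,195]])):print(t,onside(p,29).tolist(),((onplane("side",p,12)-C)@ey).round(1))
for t in"ef":print(t);tiltinfo(t)
E
```

```text
a [[-86.7, 0.3], [-155.5, 1.0]] [41.3 40.6]
c [[-80.0, -0.4], [-89.4, -2.3]] [42. 44.]
e
blue 160 302 304 [[-60.2, 102.8], [-65.3, 104.1]]
blue 169 319 320 [[-103.0, 87.1], [-105.5, 87.8]]
blue 172 317 321 [[-98.1, 76.7], [-108.1, 79.4]]
blue 175 316 321 [[-95.6, 66.8], [-108.3, 70.3]]
blue 178 315 320 [[-93.0, 56.8], [-105.8, 60.3]]
blue 181 315 319 [[-93.1, 47.3], [-103.4, 50.2]]
blue 184 314 317 [[-90.5, 37.0], [-98.3, 39.2]]
blue 187 313 316 [[-87.9, 26.4], [-95.7, 28.7]]
blue 190 312 314 [[-85.2, 15.8], [-90.5, 17.3]]
blue 193 311 313 [[-82.5, 4.9], [-87.8, 6.5]]
cream 166 317 319 [[-98.0, 94.8], [-102.9, 96.1]]
cream 169 316 318 [[-95.5, 85.1], [-100.5, 86.5]]
cream 172 314 316 [[-90.5, 74.7], [-95.5, 76.0]]
cream 175 313 315 [[-87.9, 64.7], [-93.0, 66.1]]
cream 178 312 314 [[-85.3, 54.6], [-90.5, 56.1]]
cream 181 312 313 [[-85.3, 45.1], [-87.9, 45.8]]
cream 184 311 312 [[-82.6, 34.7], [-85.2, 35.5]]
cream 187 310 311 [[-79.9, 24.1], [-82.6, 24.9]]
cream 190 309 311 [[-77.2, 13.4], [-82.5, 15.0]]
f
blue 160 302 304 [[-60.2, 102.8], [-65.3, 104.1]]
blue 169 314 320 [[-90.4, 83.8
[... 196 characters left out ...]
], [-103.4, 50.2]]
blue 184 312 317 [[-85.2, 35.5], [-98.3, 39.2]]
blue 187 312 315 [[-85.2, 25.7], [-93.1, 28.0]]
blue 190 312 314 [[-85.2, 15.8], [-90.5, 17.3]]
blue 193 311 312 [[-82.5, 4.9], [-85.2, 5.7]]
cream 163 315 315 [[-92.9, 102.3], [-92.9, 102.3]]
cream 166 313 315 [[-87.9, 92.1], [-93.0, 93.5]]
cream 169 311 313 [[-82.8, 81.8], [-87.9, 83.1]]
cream 172 310 312 [[-80.2, 71.9], [-85.3, 73.3]]
cream 175 310 311 [[-80.2, 62.6], [-82.7, 63.3]]
cream 178 310 311 [[-80.1, 53.2], [-82.7, 53.9]]
cream 181 309 311 [[-77.4, 42.9], [-82.7, 44.4]]
cream 184 309 310 [[-77.3, 33.2], [-80.0, 33.9]]
cream 187 309 310 [[-77.2, 23.4], [-79.9, 24.1]]
cream 190 309 310 [[-77.2, 13.4], [-79.8, 14.2]]
```

The numbers give a tilt of about 85°, with the fingertips pinning the pad's top edge. Now I'll drag the top over past the balance point.

send_rows(
  moves=[
    [[0.002, -0.0003, 0.0003, 0, 0, 0, 0.025], [0.004, -0.0006, 0.0004, 0, 0, 0, 0.025], [0.006, -0.0008, 0.0004, 0, 0, 0, 0.025], [0.008, -0.0011, 0.0004, 0, 0, 0, 0.025], [0.01, -0.0014, 0.0003, 0, 0, 0, 0.025], [0.012, -0.0017, 0, 0, 0, 0, 0.025]],
  ],
)

```text
t: 10.45
tool_pos: [561.8, -57.6, 79.5]
tcp_rot: [-3.141, 0.008, 3.005]
wrist_force: [-0.1, -1.3, 38.0]
gripper_width: 24.9
grip_force: 19.1
```

```bash
python3 - <<'E'
from h import *
look('g');tiltinfo('g',41)
E
```

```text
top cream 132.0 [[363, 238], [358, 259], [344, 253], [355, 236]] [[455.0, -52.0], [409.0, -39.0], [423.0, -8.0], [460.0, -34.0]]
top cream 114.0 [[362, 221], [339, 259], [336, 238], [347, 219]] [[493.0, -50.0], [410.0, 3.0], [457.0, 9.0], [498.0, -17.0]]
top cream 207.0 [[443, 160], [439, 187], [423, 179], [422, 165]] [[626.0, -237.0], [565.0, -225.0], [584.0, -190.0], [616.0, -189.0]]
top cream 528.0 [[373.5000305175781, 135.50001525878906], [406.0000305175781, 103.00001525878906], [452.5000305175781, 149.50001525878906], [420.0000305175781, 182.00001525878906]] [[685.0, -82.0], [758.0, -158.0], [649.0, -259.0], [578.0, -183.0]]
side cream 210.0 [[368, 174], [379, 167], [393, 176], [382, 183]] [[435.0, -122.0], [410.0, -158.0], [370.0, -127.0], [396.0, -93.0]]
side blue 202.5 [[310, 165], [318, 168], [313, 192], [307, 171]] [[593.0, -129.0], [570.0, -120.0], [563.0, -22.0], [596.0, -101.0]]
[562.3 -57.7  79.6] [-0.38 -0.37 35.77]
blue 160 302 304 [[-63.8, 110.1], [-68.9, 111.4]]
blue 166 310 311 [[-83.7, 97.6], [-86.2, 98.2]]
blue 169 308 318 [[-78.6, 87.3], [-103.6, 93.9]]
blue 172 308 318 [[-78.5, 78.2], [-103.7, 85.0]]
blue 175 308 319 [[-78.4, 69.0], [-106.3, 76.6]]
blue 178 309 319 [[-80.9, 60.4], [-106.3, 67.4]]
blue 181 309 318 [[-80.8, 50.9], [-103.9, 57.4]]
blue 184 310 317 [[-83.3, 42.1], [-101.4, 47.3]]
blue 187 310 315 [[-83.3, 32.4], [-96.3, 36.2]]
blue 190 311 313 [[-85.8, 23.4], [-91.1, 24.9]]
cream 163 309 310 [[-81.2, 105.8], [-83.7, 106.4]]
cream 166 307 308 [[-76.1, 95.6], [-78.7, 96.3]]
cream 169 305 306 [[-70.9, 85.3], [-73.5, 86.0]]
cream 172 305 306 [[-70.8, 76.1], [-73.4, 76.8]]
cream 175 305 307 [[-70.7, 66.9], [-75.8, 68.3]]
cream 178 306 307 [[-73.1, 58.2], [-75.7, 58.9]]
cream 181 306 308 [[-73.0, 48.7], [-78.2, 50.2]]
cream 184 307 309 [[-75.5, 39.8], [-80.7, 41.3]]
cream 187 308 309 [[-78.0, 30.9], [-80.6, 31.6]]
cream 190 308 309 [[-77.9, 21.0], [-80.5, 21.8]]
```

The lean is now about 97°, so I'll keep going.

send_rows(
  moves=[
    [[0.003, -0.0004, 0, 0, 0, 0, 0.025], [0.006, -0.0008, 0, 0, 0, 0, 0.025], [0.009, -0.0012, -0.0003, 0, 0, 0, 0.025], [0.012, -0.0017, -0.0008, 0, 0, 0, 0.025], [0.015, -0.0021, -0.0014, 0, 0, 0, 0.025]],
  ],
)

```text
t: 11.05
tool_pos: [577.7, -59.9, 78.0]
tcp_rot: [-3.141, 0.009, 3.005]
wrist_force: [5.0, -0.9, 24.0]
gripper_width: 25.2
grip_force: 12.4
```

```bash
python3 - <<'E'
from h import *
look('i');tiltinfo('i',41)
E
```

```text
top cream 361.5 [[379, 253], [338, 258], [337, 226], [364, 212]] [[421.0, -86.0], [412.0, 5.0], [483.0, 6.0], [513.0, -55.0]]
top cream 60.5 [[358, 212], [351, 220], [338, 220], [347, 207]] [[513.0, -42.0], [496.0, -26.0], [496.0, 3.0], [525.0, -18.0]]
top cream 66.0 [[354, 173], [352, 190], [340, 191], [349, 171]] [[601.0, -35.0], [563.0, -30.0], [561.0, -3.0], [606.0, -24.0]]
top cream 1204.0 [[367.51300048828125, 131.4507598876953], [392.775146484375, 92.81450653076172], [462.5574951171875, 138.4414520263672], [437.29534912109375, 177.07769775390625]] [[695.0, -68.0], [782.0, -128.0], [674.0, -283.0], [588.0, -222.0]]
side cream 211.0 [[368, 174], [379, 167], [393, 176], [382, 183]] [[435.0, -122.0], [410.0, -158.0], [370.0, -127.0], [396.0, -93.0]]
side blue 276.0 [[313, 163], [319, 179], [311, 192], [301, 170]] [[587.0, -139.0], [558.0, -75.0], [567.0, -21.0], [612.0, -102.0]]
[578.  -59.9  77.9] [ 5.57 -0.97 25.61]
blue 160 302 302 [[-63.8, 110.1], [-63.8, 110.1]]
blue 163 313 313 [[-91.2, 108.3], [-91.2, 108.3]]
blue 166 304 314 [[-68.5, 93.6], [-93.7, 100.2]]
blue 169 302 316
[... 163 characters left out ...]
[-106.3, 67.4]]
blue 181 306 318 [[-73.0, 48.7], [-103.9, 57.4]]
blue 184 307 316 [[-75.5, 39.8], [-98.8, 46.5]]
blue 187 309 314 [[-80.6, 31.6], [-93.7, 35.4]]
blue 190 310 313 [[-83.2, 22.6], [-91.1, 24.9]]
cream 163 303 304 [[-66.2, 101.9], [-68.7, 102.6]]
cream 166 301 302 [[-60.9, 91.6], [-63.5, 92.3]]
cream 169 299 300 [[-55.5, 81.2], [-58.1, 81.9]]
cream 172 299 301 [[-55.3, 72.0], [-60.5, 73.4]]
cream 175 301 302 [[-60.3, 64.0], [-62.9, 64.7]]
cream 178 302 303 [[-62.7, 55.3], [-65.3, 56.0]]
cream 181 303 305 [[-65.1, 46.5], [-70.4, 48.0]]
cream 184 305 306 [[-70.2, 38.3], [-72.8, 39.1]]
cream 187 306 307 [[-72.7, 29.3], [-75.4, 30.1]]
cream 190 308 309 [[-77.9, 21.0], [-80.5, 21.8]]
```

The lean is about 111°, past balance, so I'll release upward and let it topple onto the plate.

send_rows(
  moves=[
    [[0.006, -0.0008, 0.002, 0, 0, 0, 0.025], [0.006, -0.0008, 0.03, 0, 0, 0, 0.025], [0, 0, 0.06, 0, 0, 0, 0.025], [-0.05, 0.007, 0.08, 0, 0, 0, 0.025], [-0.1, 0.014, 0.08, 0, 0, 0, 0.025], [-0.12, 0.0165, 0.08, 0, 0, 0, 0.025], [-0.12, 0.0165, 0.08, 0, 0, 0, 0.025]],
  ],
)

```text
t: 11.85
tool_pos: [450.0, -42.2, 155.8]
tcp_rot: [-3.142, -0.0, 3.005]
wrist_force: [-0.2, 0.4, -0.1]
gripper_width: 25.3
grip_force: 0.0
```

```bash
python3 - <<'E'
from h import *
s=vision.capture("side")[:,:,::-1];t=vision.capture("top")[:,:,::-1];cv2.imwrite("pics/side_j.png",s);cv2.imwrite("pics/top_j.png",t)
f=lambda a:cv2.resize(a,None,fx=3,fy=3,interpolation=cv2.INTER_CUBIC)
cv2.imwrite("pics/j2.png",np.hstack([f(s[110:260,240:370]),f(t[90:240,300:430])]))
for n,im in(("side",s),("top",t)):
    m=cv2.inRange(cv2.cvtColor(np.ascontiguousarray(im),cv2.COLOR_BGR2HSV),(105,120,40),(125,255,255));m[:100]=0;m[240:]=0;m[:,:280]=0;m[:,420:]=0
    for a,c in boxes(m,150):
        q=quad(c);X=onplane(n,q,22);print(n,a,q.tolist(),np.c_[(X-C)@ex,(X-C)@ey].round(0).tolist())
print(arm.sense()["tool_pos"])
E
```

```text
side 394.5 [[291, 170], [315, 175], [308, 189], [283, 184]] [[-9.0, -18.0], [-75.0, -19.0], [-77.0, 39.0], [-11.0, 42.0]]
top 731.0 [[352, 154], [377, 157], [374, 186], [349, 183]] [[-8.0, 36.0], [-8.0, -20.0], [-74.0, -20.0], [-73.0, 36.0]]
[453.96725429 -42.78659329 156.03612104]
```

View pics/j2.png

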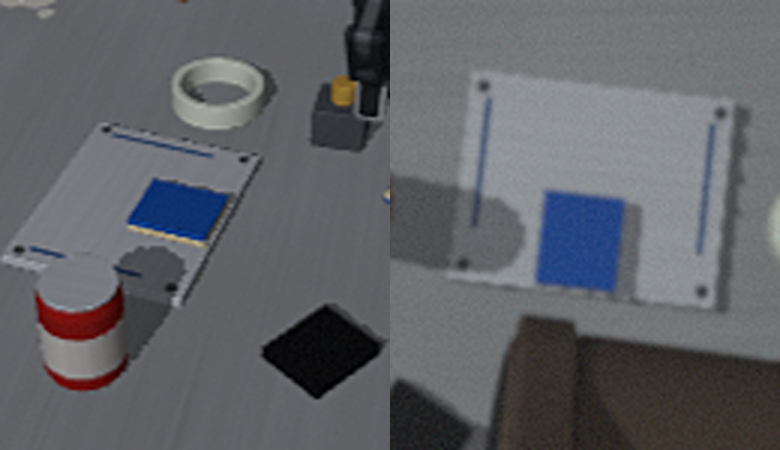

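The pad lies blue face up on the plate, with its rear edge about 4 mm inside the rim. I'll push it on about 25 mm for margin.

send_rows(
  moves=[
    [[0.04, -0.002, -0.03, 0, 0, 0, 0.025], [0.082, -0.003, -0.06, 0, 0, 0, 0.025], [0.082, -0.003, -0.1, 0, 0, 0, 0.025], [0.082, -0.003, -0.125, 0, 0, 0, 0.025], [0.082, -0.003, -0.14, 0, 0, 0, 0.025], [0.082, -0.003, -0.14, 0, 0, 0, 0.025], [0.082, -0.003, -0.14, 0, 0, 0, 0.025]],
  ],
)

```text
t: 12.65
tool_pos: [535.8, -45.7, 15.3]
tcp_rot: [-3.142, 0.0, 3.005]
wrist_force: [-1.0, 0.2, 0.5]
gripper_width: 24.9
grip_force: 0.0
```

send_rows(
  moves=[
    [[0.005, -0.0007, 0, 0, 0, 0, 0.025], [0.01, -0.0014, 0, 0, 0, 0, 0.025], [0.015, -0.0021, 0, 0, 0, 0, 0.025], [0.02, -0.0028, 0, 0, 0, 0, 0.025], [0.024, -0.0033, 0, 0, 0, 0, 0.025], [0.028, -0.0039, 0, 0, 0, 0, 0.025], [0.032, -0.0044, 0, 0, 0, 0, 0.025], [0.036, -0.005, 0, 0, 0, 0, 0.025], [0.04, -0.0055, 0, 0, 0, 0, 0.025], [0.044, -0.006, 0, 0, 0, 0, 0.025], [0.047, -0.0065, 0, 0, 0, 0, 0.025], [0.049, -0.0068, 0, 0, 0, 0, 0.025]],
  ],
)

```text
t: 13.85
tool_pos: [584.1, -52.4, 15.4]
tcp_rot: [3.142, 0.0, 3.005]
wrist_force: [-1.0, -0.2, 0.5]
gripper_width: 25.2
grip_force: 0.2
```

send_rows(
  moves=[
    [[-0.02, 0.003, 0, 0, 0, 0, 0.025], [-0.04, 0.0055, 0, 0, 0, 0, 0.025], [-0.04, 0.0055, 0.04, 0, 0, 0, 0.025], [-0.06, 0.008, 0.09, 0, 0, 0, 0.025], [-0.1, 0.014, 0.13, 0, 0, 0, 0.025], [-0.12, 0.016, 0.13, 0, 0, 0, 0.025], [-0.12, 0.016, 0.13, 0, 0, 0, 0.025]],
  ],
)

```text
t: 14.55
tool_pos: [461.1, -36.0, 146.9]
tcp_rot: [-3.142, 0.0, 3.005]
wrist_force: [-0.4, 0.6, -0.4]
gripper_width: 24.9
grip_force: 0.0
```

```bash
python3 - <<'E'
from h import *
for n in("side","top"):
    im=vision.capture(n)[:,:,::-1].copy();cv2.imwrite(f"pics/{n}_k.png",im)
    hsv=cv2.cvtColor(im,cv2.COLOR_BGR2HSV)
    m=cv2.inRange(hsv,(105,120,40),(125,255,255));m[:100]=0;m[240:]=0;m[:,:260]=0;m[:,420:]=0
    for a,c in boxes(m,150):
        q=quad(c);X=onplane(n,q,22);print(n,a,q.tolist(),np.c_[(X-C)@ex,(X-C)@ey].round(0).tolist())
s=arm.sense();print(s["t"],s["tool_pos"],s["wrist_force"])
E
```

```text
side 386.5 [[274, 181], [282, 168], [306, 173], [299, 187]] [[15.0, 39.0], [17.0, -18.0], [-50.0, -19.0], [-53.0, 39.0]]
top 729.0 [[353, 144], [378, 147], [375, 175], [350, 172]] [[14.0, 36.0], [14.0, -20.0], [-49.0, -20.0], [-49.0, 36.0]]
14.65 [464.15222227 -36.45919428 145.86852331] [ 0.40755599 -0.21053075 -0.38374775]
```

Both views agree: the pad is blue face up, about 28 mm inside the rim at its closest edge, and the arm is clear.

```bash
python3 -c "
from cell import arm
print(arm.job_done())"
```

```text
the job is handed in; nothing more can be done
None
```

I tipped the pad over the plate's near edge and handed the job in. It lies blue face up and flat on the plate, about 28 mm inside the rim at its closest edge, and the arm is clear; the verdict was not shown, and I did not re-measure the can, tape roll or weight.

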